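# Tip the painted signs plain side up

### The arm

A 6-joint arm with a two-finger parallel gripper is mounted at the origin on the work surface. World frame = base frame: x ahead of the robot, y to its left, z up, the work surface at z = 0. Lengths are in m, angles in degrees, forces in N, time in s.
With the tool pointing down it reaches from about 0.275 to 0.825 m from the base axis. Payload 5.2 kg.
Tool frame: the origin (TCP) lies midway between the tips of the shut fingers; the grasp point (between the pads) lies 19 mm behind it (r.grip_point_offset is the distance from the TCP to the grasp point, in m); z points along the fingers, y is the line along which they close (so a half turn about z gives the same grasp; the last joint's range is limited). The gripper opens to 93 mm and grips with 3 to 60 N. Pads are 15 mm wide; open, the fingers measure 128 mm over their backs; the gripper's body (75 mm by 188 mm) begins 65 mm behind the grasp point.
Start: joints at [-75.791, 14.817, 87.949, -0, 77.235, -11.62], TCP at [0.24, -0.495, 0.219] pointing down, gripper open.
Joint ranges: [-179.93, 179.93], [-52.35, 119.4], [10.71, 147.94], [-69.91, 249.91], [12.55, 155.21], [-178.61, 178.61]. Speed limits (degrees/s): [147.25, 147.25, 180, 180, 180, 180].

### API

Orientations are given as a 3x3 rotation matrix whose columns are the frame's x, y, z axes.
In Python, from station import r, move_gripper, solver, viewer, order gives the robot as it stands. Calls block until the motion is done:
- r.move_pose(position, orientation): joint-space move of the TCP to a pose.
- r.line_to(position, attitude=None, speed=0.15, stop_force=None): straight line of the TCP; attitude=None keeps the orientation; speed is the mean speed in m/s. With stop_force (N) it stops when the force on the tool has changed by that much, and returns True; else False.
- r.movej(angles): joint-space move.
- move_gripper(opening): opening from 0.0 (shut) to 1.0 (fully open); the grip force is fixed at half the most; returns when the fingers have stopped.
- r.sleep(seconds).
- solver.ik(position, orientation): joint angles nearest the present ones, or None.
- r.get_obs(): the state.
- viewer.get_image(name): name is "scene" or "top" or "wrist"; returns the picture (420x560x3 uint8, red, green, blue); there is no depth.
- viewer.camera_model(name): a dict with "fovy" (degrees; the focal length in pixels is half the picture's height over the tangent of half this angle, whatever the lens; pixels are square), "cx", "cy" (the principal point, pixels), "R" (3x3) and "t" (3): a world point X has camera coordinates R X + t; the wrist camera has in their place "mount" (4x4, takes a point from camera to tool coordinates, whose origin is the TCP and whose axes are the flange's). Camera axes: x right, y down, z forward; pixel columns grow to the right and rows downward; lengths in m; the calibration is good to about 2 mm. A picture is of the moment at which its call begins: read the wrist's pose just before it. camera_model takes no time and is no camera call.
A pose or a line that the arm cannot do raises r.IKError and nothing moves.
- order.job_done(): hands the job in; it is judged then, once.
The state is a dict: "time": time; "qpos": joint angles; "dq": joint speeds; "joint_efforts": joint torques, N m; "eef_pos": TCP position; "tool_rot": TCP orientation; "force": force on the tool from outside, world axes, zero at the start; "ft_torque": the same for the moment, N m; "grip_width": opening from 0.0 (shut) to 1.0 (fully open); "grasp_force": force on a finger pad.
Only numpy, scipy, OpenCV 4.12 (cv2) and the standard library are available. Lean on these libraries where they do the work, as an engineer would, in place of code of your own. Each camera call takes 0.05 s, during which the arm holds its last target. There are 200 camera calls.

### The job

Two thick foam-board signs, a yellow flower and a lime-green cloud, stand on edge on the grey mat, each with one side already inked with black strokes. With the fingertips gently push each one over where it stands, so that both end lying flat on the mat with their plain side up, ready for brushing. Only push them, never pick them up, and leave the jar, tin, bucket and brush alone.

Things in the scene. Friction and masses are not known exactly. Their poses are not given: they have to be found in the camera images.
- yellow_sign: Yellow four-lobed flower sign. Loose, 0.18 to 0.35 kg, 150 mm high, 150 wide, 60 thick, standing on its flat bottom edge (110 wide). Origin: centre of its underside. Axes: z up its height, y along its width, x out of its PLAIN face (at x = +30; black-stroked face at x = -30). Plain face starts turned roughly towards the robot (within 25 degrees).
- yellow_sign_center (a point): middle of the yellow sign, 75 mm above its origin along its z. Pushed near the top, it tips about the bottom edge of the far face, passes balance at about 22 degrees, then falls by itself; pushed low it only slides
- green_sign: Lime-green three-lobed cloud sign, one lobe (90 wide) on top. Loose, 0.18 to 0.35 kg, 150 mm high, 150 wide, 60 thick, standing on its flat bottom edge (130 wide). Origin: centre of its underside. Axes: z up its height, y along its width, x out of its PLAIN face (at x = +30; black-stroked face at x = -30). Plain face starts turned roughly away from the robot (within 25 degrees).
- green_sign_center (a point): middle of the green sign, 75 mm above its origin along its z. Pushed near the top, it tips about the bottom edge of the far face, passes balance at about 22 degrees, then falls by itself; pushed low it only slides
- mat: fixed grey felt mat, 540 (x) by 800 (y), 4 thick, on the work surface; origin at the centre of its underside
- ink_jar: loose black closed jar, 48 across, 70 high, standing on the mat between the signs, nearer the robot; origin at the centre of its underside. Bystander.
- paint_tin: loose closed tin with a blue label, 50 across, 80 high, standing on the mat between the signs, farther from the robot; origin at the centre of its underside. Bystander.
- bucket: loose small yellow open bucket, 110 across the rim, 100 high, on the table to the right of the mat; origin at the centre of its underside. Bystander.
- brush: loose brush, about 200 long, lying on the table to the left of the mat; its length along its own x axis. Bystander.
Not all that is in view belongs to the job. Of the things like the green_sign, leave any that is purple; of the rest the larger one is meant. Leave any red look-alike of the yellow_sign alone.

How it is judged:
By the outcome, as a careful person would: the job done as asked, in the order asked, and still so for the second after the job is handed in, with the robot touching nothing.
It also fails if it takes over 54 s, if anything falls off the work surface, if the arm or the gripper's body presses on something with over 40 N, if the wrist force passes 120 N, or if a joint passes its speed limit or range.

## Working session

There is one attempt and no reset: what is moved stays moved. The work goes in short steps, each a Python script; the robot and the scene stay as the last script left them, time stands still between calls to the robot, and variables do not carry over. Pictures are saved under pics/ and viewed, at most 10 in all, crops included, and the job is handed in when it is done.

```bash
mkdir -p pics; python3 - <<'E'
from station import r, viewer
import cv2,numpy as np
for n in ("scene","top"):
    cv2.imwrite(f"pics/{n}0.png",viewer.get_image(n)[:,:,::-1])
    m=viewer.camera_model(n); R=np.array(m["R"]); print(n,m["fovy"],m["cx"],m["cy"],-R.T@np.array(m["t"]),R.round(3).tolist(), [k for k in m])
print(r.get_obs()["time"])
E
```

```text
scene 53.11342993278402 285.22603904196836 205.58927367274205 [ 1.07043253 -0.90283944  0.94850177] [[0.819, 0.573, 0.008], [0.358, -0.501, -0.788], [-0.448, 0.648, -0.616]] ['fovy', 'cx', 'cy', 'R', 't']
top 55.818918924112616 281.960272258498 199.21194682484426 [0.23217163 0.01471537 1.46699945] [[-0.01, -1.0, -0.005], [-0.992, 0.011, -0.128], [0.128, 0.003, -0.992]] ['fovy', 'cx', 'cy', 'R', 't']
0.1
```

View pics/scene0.png

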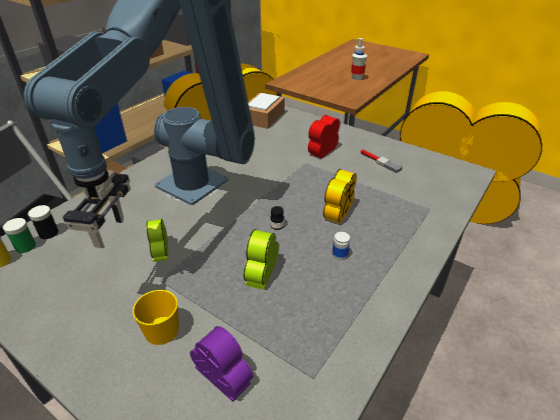

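View pics/top0.png

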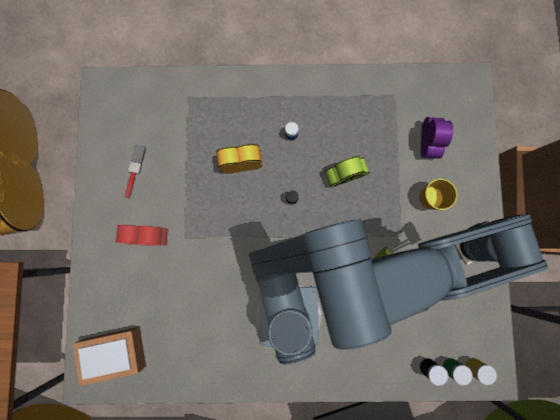

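```bash
python3 - <<'E'
import cv2,numpy as np
t=cv2.imread("pics/top0.png"); s=cv2.imread("pics/scene0.png")
z=lambda im,x,y,w,h,k:cv2.resize(im[y:y+h,x:x+w],None,fx=k,fy=k,interpolation=cv2.INTER_CUBIC)
a=np.hstack([z(t,210,140,66,50,6),z(t,318,145,66,50,6)])
b=np.hstack([z(s,310,160,66,70,4),z(s,235,222,66,70,4),z(s,140,205,66,70,4)])
b=cv2.resize(b,(792,280))
cv2.imwrite("pics/crop.png",np.vstack([a,b]))
E
```

```text
(no output)
```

View pics/crop.png

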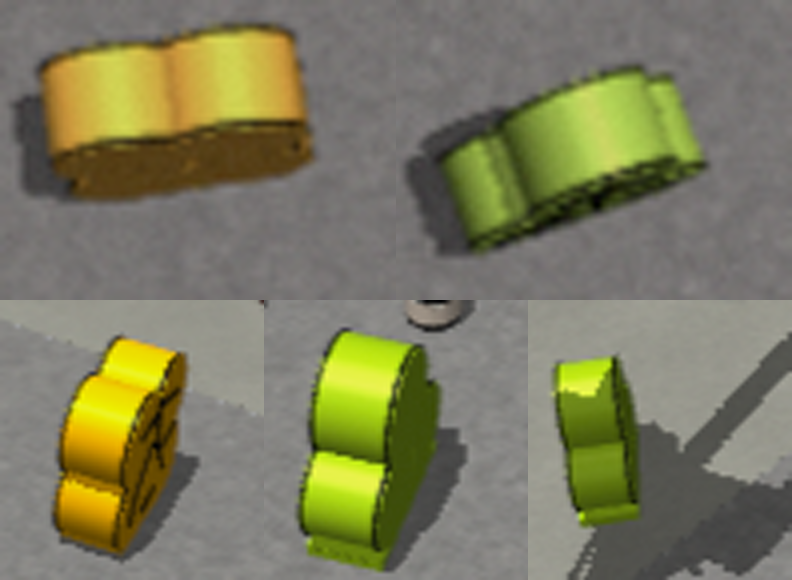

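```bash
cat > h.py <<'E'
import cv2,numpy as np
from station import viewer
def cam(n):
    m=viewer.camera_model(n); return np.array(m["R"]),np.array(m["t"]),210/np.tan(np.radians(m["fovy"]/2)),m["cx"],m["cy"]
def ray(n,p,z):
    R,t,f,cx,cy=cam(n); d=R.T@np.array([(p[0]-cx)/f,(p[1]-cy)/f,1]); c=-R.T@t
    return c+d*(z-c[2])/d[2]
def proj(n,X):
    R,t,f,cx,cy=cam(n); c=R@X+t; return np.array([f*c[0]/c[2]+cx,f*c[1]/c[2]+cy])
E
python3 - <<'E'
from h import *
t=cv2.imread("pics/top0.png")
hsv=cv2.cvtColor(t,cv2.COLOR_BGR2HSV)
for name,(x,y,w,h),lo,hi in (("Y",(210,140,60,50),10,30),("G",(318,145,60,50),28,60)):
    m=np.zeros(t.shape[:2],np.uint8)
    c=cv2.inRange(hsv,(lo,90,0),(hi,255,255)); m[y:y+h,x:x+w]=c[y:y+h,x:x+w]
    cs,_=cv2.findContours(m,cv2.RETR_EXTERNAL,cv2.CHAIN_APPROX_NONE); k=max(cs,key=cv2.contourArea)
    H=cv2.convexHull(k)[:,0]; print(name,cv2.contourArea(k))
    for a,b in zip(H,np.roll(H,-1,0)):
        if np.linalg.norm(a-b)>5:
            for z in (.004,.154):
                A,B=ray("top",a,z),ray("top",b,z); d=B-A
                print(a,b,"z",z,A[:2].round(3),B[:2].round(3),"len",np.linalg.norm(d).round(3),"ang",np.degrees(np.arctan2(d[1],d[0])).round(1))
for n,p,z in (("jar",(292,197),.074),("tin",(291.5,130),.084)): print(n,ray("top",p,z).round(3))
E
```

```text
Y 1013.0
[259 149] [260 154] z 0.004 [0.613 0.104] [0.594 0.101] len 0.02 ang -169.1
[259 149] [260 154] z 0.154 [0.574 0.095] [0.557 0.092] len 0.018 ang -169.1
[260 154] [261 162] z 0.004 [0.594 0.101] [0.563 0.097] len 0.031 ang -173.2
[260 154] [261 162] z 0.154 [0.557 0.092] [0.529 0.089] len 0.028 ang -173.2
[254 169] [234 172] z 0.004 [0.536 0.123] [0.526 0.199] len 0.076 ang 98.1
[254 169] [234 172] z 0.154 [0.505 0.112] [0.495 0.18 ] len 0.068 ang 98.1
[234 172] [222 172] z 0.004 [0.526 0.199] [0.526 0.244] len 0.045 ang 89.4
[234 172] [222 172] z 0.154 [0.495 0.18 ] [0.496 0.22 ] len 0.04 ang 89.4
[217 161] [217 151] z 0.004 [0.568 0.263] [0.607 0.263] len 0.039 ang 0.6
[217 161] [217 151] z 0.154 [0.534 0.237] [0.569 0.238] len 0.035 ang 0.6
[222 148] [227 147] z 0.004 [0.618 0.245] [0.622 0.226] len 0.019 ang -79.0
[222 148] [227 147] z 0.154 [0.579 0.221] [0.582 0.204] len 0.017 ang -79.0
[227 147] [246 144] z 0.004 [0.622 0.226] [0.633 0.154] len 0.073 ang -81.4
[227 147] [246 144] z 0.154 [0.582 0.204] [0.592 0.139] len 0.065 ang -81.4
[246 144] [255 144] z 0.004 [0.63
[... 1080 characters left out ...]
ng 16.8
[326 170] [337 163] z 0.004 [ 0.529 -0.147] [ 0.556 -0.189] len 0.05 ang -57.9
[326 170] [337 163] z 0.154 [ 0.499 -0.13 ] [ 0.523 -0.168] len 0.045 ang -57.9
[337 163] [343 160] z 0.004 [ 0.556 -0.189] [ 0.567 -0.212] len 0.026 ang -63.8
[337 163] [343 160] z 0.154 [ 0.523 -0.168] [ 0.533 -0.189] len 0.023 ang -63.8
[343 160] [351 157] z 0.004 [ 0.567 -0.212] [ 0.578 -0.242] len 0.032 ang -69.8
[343 160] [351 157] z 0.154 [ 0.533 -0.189] [ 0.543 -0.216] len 0.029 ang -69.8
[351 157] [356 156] z 0.004 [ 0.578 -0.242] [ 0.582 -0.261] len 0.019 ang -79.1
[351 157] [356 156] z 0.154 [ 0.543 -0.216] [ 0.546 -0.233] len 0.017 ang -79.1
jar [ 0.419 -0.016  0.074]
tin [ 0.661 -0.018  0.084]
```

The crop confirms the targets. There are two greens: the large one on the mat at top (348,170) / scene (261,258), and a small one off the mat at scene (157,239). The large one is meant, since it is not purple and is the bigger. The yellow target is at top (240,158), and the red one at (142,235) is a decoy. In the top view the yellow sign's plain face and the green sign's stroked face are towards the robot. So yellow must fall away from the robot and green towards it.

```bash
cat > push.py <<'E'
from station import r, move_gripper, solver, viewer
import numpy as np, cv2
def rot(a):
    y=np.array([np.cos(a),np.sin(a),0]); z=np.array([0,0,-1.]); return np.column_stack([np.cross(y,z),y,z])
def push(c,phi,opening,name,back=.085,end=.018):
    d=np.array([np.cos(np.radians(phi)),np.sin(np.radians(phi)),0]); c=np.array([*c,.124])
    s=c-back*d; up=s+[0,0,.17]; q0=np.array(r.get_obs()["qpos"])
    Rs=[rot(np.radians(phi+k)) for k in (90,-90)]
    R=min((R for R in Rs if solver.ik(up,R) is not None),key=lambda R:abs(solver.ik(up,R)[5]-q0[5]))
    move_gripper(opening)
    r.move_pose(up,R); r.line_to(s,speed=.12)
    f0=np.array(r.get_obs()["force"])
    print("stopped",r.line_to(c+end*d,speed=.05,stop_force=15))
    o=r.get_obs(); print(o["eef_pos"],np.array(o["force"])-f0)
    r.sleep(.5)
    p=np.array(o["eef_pos"]); r.line_to(p-.03*d+[0,0,.03],speed=.12); r.line_to(p-.03*d+[0,0,.18],speed=.2)
    for n in ("top","scene"): cv2.imwrite(f"pics/{name}_{n}.png",viewer.get_image(n)[:,:,::-1])
    print(r.get_obs()["time"])
E
python3 - <<'E'
from push import *
o=r.get_obs(); r.line_to(np.array(o["eef_pos"])+[0,0,.08],speed=.15)
push((.559,.168),8,.6,"y")
a=cv2.imread("pics/y_top.png")[80:290,120:400];b=cv2.imread("pics/y_scene.png")[100:310,200:480]
cv2.imwrite("pics/y_both.png",np.hstack([a,b]))
E
```

```text
stopped False
[0.57665226 0.17050406 0.12404478] [0.32978174 1.15079485 0.73412887]
9.8
```

View pics/y_both.png

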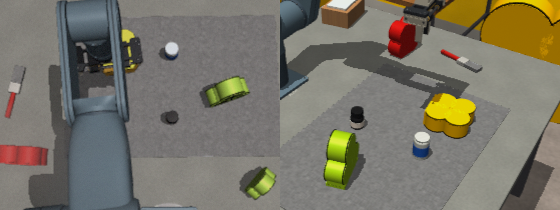

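The yellow sign now lies flat with its plain side up (crop at (450,115)), and the jar and tin have not moved. Next is green.

```bash
python3 - <<'E'
from push import *
push((.517,-.219),198,.3,"g")
o=r.get_obs(); r.movej([-75.791,14.817,75,0,77.235,-11.62]) if False else None
a=cv2.imread("pics/g_top.png")[80:290,120:400];b=cv2.imread("pics/g_scene.png")[100:310,200:480]
cv2.imwrite("pics/g_both.png",cv2.resize(np.hstack([a,b]),(800,300)))
E
```

```text
stopped False
[ 0.50005011 -0.22450861  0.12399716] [-0.95111616  0.12675583 -0.07207461]
17.6083
```

View pics/g_both.png

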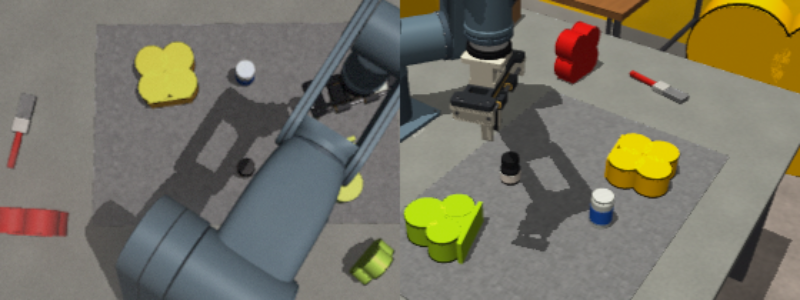

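Green also lies flat and plain-side up (crop at (440,225)). The jar and tin are upright where they were, and the arm is clear.

```bash
python3 -c "
from station import order
print(order.job_done())"
```

```text
the job is handed in; nothing more can be done
None
```

Both signs were pushed over and lie flat on the mat, plain side up; jar, tin, bucket and brush were left alone, and the job was handed in at about 18 s of the 54 s allowed.

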